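# Stirrer off, then set the slide press screw and hold it

### The job

Switch the magnetic stirrer off by turning its speed knob anticlockwise all the way to its end stop, so that it no longer shakes the bench. Then set the slide press: turn its brass thumbscrew clockwise until it seats, back it off a quarter turn, and finish still gripping the thumbscrew there, motionless, so that a colleague can lock it. Leave the beaker, the bottle and the slide box standing where they are.

Things in the scene. Friction and masses are not known exactly. Their poses are not given: they have to be found in the camera images.
- stirrer: Magnetic stirrer, fixed to the bench: a white box 250 x 150 mm, 70 mm high, with a blue strip on its front face. Origin on the bench straight below the axis of its speed knob; x points to the back of the stirrer, y to its left, z up. The box reaches from 45 mm before the origin to 205 mm behind it. A round white plate (radius 64 mm, top at 78 mm) lies 125 mm behind the knob and carries the beaker.
- speed_knob_grip (a point): Point on the vertical axis of the stirrer's black speed knob, at the height to grip it (107 mm above the bench). The knob is a disc of radius 22 mm (its top is 23 mm below this point) with an upright grip bar 42 mm long, 14 mm thick and 24 mm high above the disc; the bar's top is 7 mm above this point. x runs along the bar (both ways alike to grip; the white line on top is on the -x end), z up; the frame turns with the knob.
- speed_knob (a joint): Angle of the speed knob in rad: 0 at its anticlockwise end stop (off), growing as it is turned clockwise seen from above, to 4.5. At 0 the white line points to the front of the stirrer (its -x). It stays where it is left (friction about 0.04 N m).
- press: Slide press, fixed to the bench: a blue base 120 x 150 mm, 16 mm thick, with two steel posts and an aluminium crossbar (146 x 30 mm, top at 104 mm) that carries a brass thumbscrew in its middle. Origin on the bench straight below the axis of the thumbscrew; x points to the back, y along the crossbar to the left, z up. A steel collar (radius 16 mm) under the screw head ends at 113 mm.
- screw_grip (a point): Point on the vertical axis of the brass thumbscrew, at the height to grip it (144 mm above the bench). The head is a disc of radius 20 mm (its top is 23 mm below this point) with an upright wing bar 46 mm long, 12 mm thick and 34 mm high above the disc; the bar's top is 11 mm above this point. x runs along the bar (both ways alike to grip; a red dot marks the -x end), z up; the frame turns with the screw.
- screw (a joint): Angle of the thumbscrew in rad: 0 when seated (a hard stop; it turns no further clockwise), growing as it is backed off anticlockwise seen from above, to 6.28. It starts between 0.9 and 2.6. When seated, the bar lies square across the crossbar with the red dot to the front of the press (its -x). Fine thread: its height does not change noticeably. It stays where it is left (friction about 0.05 N m).
- beaker_mid (a point): Bystander: centre of a glass beaker, radius 32 mm, 85 mm high, standing upright on the stirrer's plate.
- reagent_mid (a point): Bystander: centre of a brown glass bottle with a blue cap, radius 27 mm, 120 mm high, standing upright beside the stirrer.
- slide_box_mid (a point): Bystander: centre of a green slide box, 85 x 45 mm, 30 mm high, lying on the bench between the two devices.
Things that resemble listed ones, but are neither listed nor needed, are in the scene too. There is more than one size of the press; the one meant has the size given above.

How it is judged:
By the outcome, as a careful person would: the job done as asked, in the order asked, and still so for the second after the job is handed in, while the arm keeps its last pose, push and grip.
It also fails if it takes over 67 s, if anything falls off the work surface, if the arm or the gripper's body presses on something with over 40 N, if the wrist force passes 120 N, or if a joint passes its speed limit or range.

### The arm

A 7-joint arm with a two-finger parallel gripper is mounted at the origin on the work surface. World frame = base frame: x ahead of the robot, y to its left, z up, the work surface at z = 0. Lengths are in m, angles in rad, forces in N, time in s.
With the tool pointing down it reaches from about 0.425 to 0.875 m from the base axis. Payload 4.7 kg.
Tool frame: the origin (TCP) lies on the centre line of the jaws, within the pads' length; the fingertips stand 8 mm ahead of it and the grasp point (between the pads) lies 11 mm behind it; z points along the fingers, y is the direction in which the jaws open and shut (so a half turn about z gives the same grasp; the last joint's range is limited). The gripper opens to 87 mm and grips with 3 to 60 N. Pads are 19 mm wide; open, the fingers measure 117 mm over their backs; the gripper's body (75 mm by 190 mm) begins 51 mm behind the grasp point.
Start: joints at [0.014, 0.321, -0.07, 1.45, 0.023, 1.371, -0.057], TCP at [0.65, -0, 0.231] pointing down, gripper open.
Joint ranges: [-2.86, 2.86], [-0.3, 2.09], [-1.38, 1.24], [0.06, 2.45], [-1.56, 4.7], [0.09, 2.05], [-2.69, 2.69]. Speed limits (rad/s): [2.57, 2.57, 3.14, 3.14, 3.14, 3.14, 3.14].

### API

Orientations are given as a rotation vector (axis times angle).
In Python, from bench import status, optics, order gives the robot as it stands.
- The arm moves only by the tool step_arm, never from a script. Its argument "rows" is a list of rows, each a list of 3 entries, a list of its own where there are three numbers: the turn, a rotation vector about the tool's x, y, z in degrees, then the shift along the tool's x, y, z in mm, then the finger opening in mm, from 0 to 87. A call has 1 to 12 rows; each row shifts and turns the pose as measured when the row begins, along the tool's axes as they then stand; what a row does not reach is not made up. A row lasts 1/12 s, in which the tool goes at most 41.7 mm and 7.16 degrees, less where a joint would pass 70% of its speed; a pose out of reach is approached as far as the arm can. A call is refused whole if a number of a shift passes 41.7 or a number of a turn 7.16, either way. A call with a gripper value outside its range is refused whole. The fingers move at their own pace and stop on an object; "grip_force" is the grip in N (left out, the last holds). Time passes only in rows, so rows that do not move let the fingers close. It gives the time, the measured TCP pose, the force and the opening at its end, in the units of the state.
- status.get_state(): the state, without advancing time (a new reading comes with each control period).
- optics.get_image(name): name is "scene" or "side" or "wrist"; returns a dict with "frame" (384x512x3 uint8, red, green, blue), "range_z" (384x512 float32, m along the optical axis (not along the pixel's ray), 0 where there is no reading), "K" (3x3 intrinsics, pixels), "k1" (the pictures are not rectified: a ray, as slopes to the right and down, at radius r is drawn at 1 + k1 r^2 times it, then the intrinsics apply), "R" (3x3) and "t" (3): a world point X has camera coordinates R X + t. Camera axes: x right, y down, z forward; pixel columns grow to the right and rows downward; lengths in m; the calibration is good to about 2 mm. A picture is of the moment at which its call begins.
- order.close_job(): hands the job in, once; it reports no verdict.
The state is a dict: "time": time; "joint_positions": joint angles; "qd": joint speeds; "joint_torque": joint torques, N m; "position": TCP position; "tool_rot": TCP orientation; "ft_force": force on the tool from outside, world axes, zero at the start; "torque": the same for the moment, N m; "grip_width": opening from 0.0 (shut) to 1.0 (fully open).
Only numpy, scipy, OpenCV 4.12 (cv2) and the standard library are available. Lean on these libraries where they do the work, as an engineer would, in place of code of your own. Each camera call takes 0.05 s, during which the arm holds its last target.

## Working session

There is one attempt and no reset: what is moved stays moved. The work goes in short steps, Python scripts to look and compute and a tool call to move; the robot and the scene stay as the last step left them, time stands still between calls to the robot, and variables do not carry over. Pictures are saved under pics/ and viewed, and the job is handed in when it is done.

Besides the shell and the picture viewer there is one more tool, called after ">>>" as name([rows], argument=value, ...), one row to a line, values as JSON. step_arm: Moves the arm, as the interface text tells. Its arguments: {"type":"object","properties":{"rows":{"type":"array"},"grip_force":{"type":"number"}},"required":["rows"]}

```bash
mkdir -p pics; ls
python3 - <<'E'
from bench import status, optics
import cv2,pickle
s=status.get_state(); print(s)
d={}
for n in ["scene","side","wrist"]:
    im=optics.get_image(n); d[n]=im
    cv2.imwrite(f"pics/{n}0.png",im["frame"][:,:,::-1]); print(n,im["K"].tolist(),im["k1"],im["R"].tolist(),im["t"])
pickle.dump(d,open("im0.pkl","wb"))
E
```

```text
pics
{'time': 0.0, 'joint_positions': array([ 0.01408573,  0.32181434, -0.0700885 ,  1.45165232,  0.022623  ,
        1.37079217, -0.05688994]), 'qd': array([-4.01003964e-04, -1.24888341e-04, -1.23284275e-03,  1.54761411e-03,
        2.12766112e-04,  1.79437304e-04,  8.18750347e-05]), 'joint_torque': array([-2.58547143e-04, -4.91284704e+01, -4.03903294e-01, -3.12526345e+01,
       -6.40594075e-02,  4.37659642e-02,  1.61017233e-04]), 'position': array([ 6.49473274e-01, -4.54653139e-05,  2.29478540e-01]), 'tool_rot': array([-2.22049301e+00, -2.22063195e+00,  2.21378909e-03]), 'ft_force': array([ 0.59424519,  0.29407781, -0.17803361]), 'torque': array([-0.01695027, -0.02915851,  0.05345704]), 'grip_width': 1.0015617330619637}
scene [[389.918521159596, 0.0, 251.73485475413543], [0.0, 389.918521159596, 191.73831671801034], [0.0, 0.0, 1.0]] -0.08097592741341667 [[-0.6271897624537803, 0.778768351742247, -0.012363502652354552], [0.6207508884322372, 0.49021512257951355, -0.6118475856820396], [-0.470426759850839, -0.3914191971774208, -0.7908790525088046]] [ 0.26607635 -0.26476941  1.34342223]
side [[356.5871498712264, 0.0, 255.6515713166418], [0.0, 356.5871498712264, 193.23386037571782], [0.0, 0.0, 1.0]] -0.049851316545405325 [[-0.9394925780020511, -0.3425575930614479, 0.0028268914035693123], [-0.23510639123436095, 0.6387530183835112, -0.7326114702260056], [0.2491559364731568, -0.6889476590728076, -0.6806411994423222]] [0.48800512 0.19646131 0.85509999]
wrist [[265.0540129254081, 0.0, 254.7303577125825], [0.0, 265.0540129254081, 190.4556040266461], [0.0, 0.0, 1.0]] -0.05537854733276033 [[0.9999966081283057, 0.0018775311617365846, -0.0018051616613878549], [0.0023153230723854034, -0.9582416200252808, 0.28595040991472365], [-0.0011929002294895686, -0.2859536195400659, -0.9582427168838703]] [-0.64793505 -0.03641906  0.38983169]
```

View pics/scene0.png

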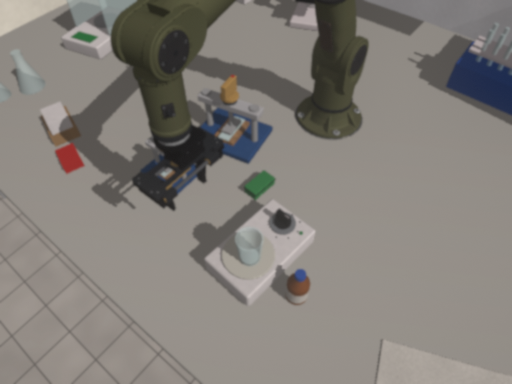

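View pics/side0.png

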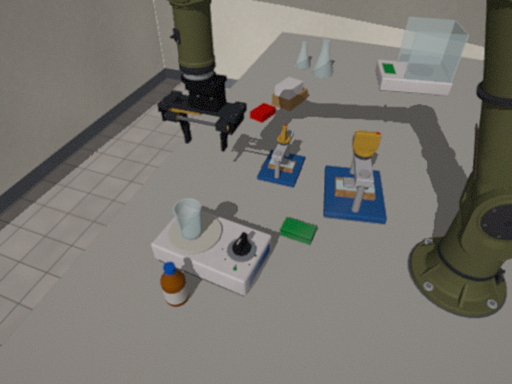

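View pics/wrist0.png

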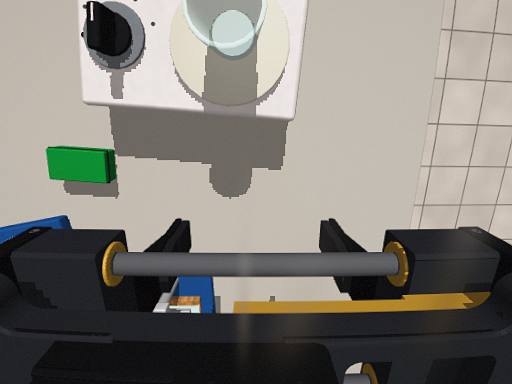

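The side view shows two presses, a large one at about (355,190) and a small one at about (283,165). The stirrer knob is at (240,247) in the side view and (112,35) in the wrist view. I'll measure both presses.

```bash
cat > h.py <<'E'
import numpy as np,cv2,pickle
def ray(im,u,v):
    K=im["K"];D=np.array([im["k1"],0,0,0,0.])
    p=cv2.undistortPoints(np.array([[[u,v]]],float),K,D)[0,0]
    return np.array([p[0],p[1],1.])
def cen(im): return -im["R"].T@im["t"]
def onplane(im,u,v,z):
    d=im["R"].T@ray(im,u,v);c=cen(im);return c+d*(z-c[2])/d[2]
def proj(im,X):
    r,_=cv2.Rodrigues(im["R"]);p,_=cv2.projectPoints(np.array(X,float).reshape(-1,1,3),r,im["t"].reshape(3,1),im["K"],np.array([im["k1"],0,0,0,0.]));return p[:,0]
def cloud(im):
    h,w=im["range_z"].shape;uv=np.stack(np.meshgrid(np.arange(w),np.arange(h)),-1).reshape(-1,1,2).astype(float)
    p=cv2.undistortPoints(uv,im["K"],np.array([im["k1"],0,0,0,0.]))[:,0]
    z=im["range_z"].reshape(-1)
    P=np.c_[p*z[:,None],z]; W=(P-im["t"])@im["R"]; W[z==0]=np.nan
    return W.reshape(h,w,3)
def crop(im,x0,y0,x1,y1,s,name):
    cv2.imwrite(name,cv2.resize(im["frame"][y0:y1,x0:x1,::-1],None,fx=s,fy=s,interpolation=cv2.INTER_CUBIC))
E
python3 - <<'E'
from h import *
d=pickle.load(open("im0.pkl","rb"))
crop(d["side"],230,110,410,230,4,"pics/c_side.png")
crop(d["scene"],180,60,290,170,5,"pics/c_scene.png")
im=d["side"];hsv=cv2.cvtColor(im["frame"],cv2.COLOR_RGB2HSV)
W=cloud(im)
m=cv2.inRange(hsv,(100,120,40),(130,255,255))
n,l,st,c=cv2.connectedComponentsWithStats(m)
for i in range(1,n):
    if st[i,4]>150:
        P=W[l==i];P=P[np.isfinite(P[:,0])]
        P=P[(P[:,2]>0)&(P[:,2]<.03)]
        if len(P)<20: continue
        print(c[i],len(P),np.median(P[:,2]),P.min(0),P.max(0),cv2.minAreaRect((P[:,:2]*1000).astype(np.float32)))
for nm,r in (("blue stirrer",None),):
    pass
hsvn=hsv
for nm,lo,hi in (("green",(45,120,40),(75,255,255)),("brass",(12,140,90),(30,255,255))):
    m=cv2.inRange(hsv,lo,hi);n,l,st,c=cv2.connectedComponentsWithStats(m)
    for i in range(1,n):
        if st[i,4]>40:
            P=W[l==i];P=P[np.isfinite(P[:,0])];print(nm,c[i],st[i],P.mean(0),P.min(0),P.max(0))
E
```

```text
[281.79813665 171.56832298] 643 0.014994333242888392 [ 0.45768786 -0.30940723  0.00254771] [ 0.57653253 -0.15989522  0.01945848] ((517.4777221679688, -234.126708984375), (117.6418685913086, 149.43080139160156), 1.1437994241714478)
[351.68635097 199.45905292] 1791 0.02192574713793367 [ 0.18366701 -0.30629404  0.00534506] [ 0.38332201 -0.07327015  0.0260634 ] ((284.6772155761719, -190.4727020263672), (167.10545349121094, 213.11962890625), 10.61750316619873)
green [388.45121951  68.09756098] [383  64  12   9  82] [ 0.25716425 -1.02067295  0.06285915] [ 0.23063172 -1.07070664  0.0571221 ] [ 0.28430546 -0.97432883  0.06742562]
green [297.3067591  230.09705373] [280 218  36  26 577] [0.39800914 0.01796683 0.02567302] [ 0.35598417 -0.0128407   0.00170284] [0.44086284 0.0367229  0.03321741]
brass [182.93846154 111.01538462] [171 108  29   7  65] [0.68444004 0.02397536 0.31974961] [0.64183391 0.01046527 0.30763562] [0.71586847 0.02814425 0.32382885]
brass [283.21259843 136.13385827] [277 125  13  19 127] [ 0.51629139 -0.22740381  0.13383272] [ 0.49950333 -0.25529451  0.11317583] [ 0.53718205 -0.21268865  0.15658986]
brass [365.52439024 142.93379791] [353 131  28  26 574] [ 0.28370661 -0.18479563  0.19408988] [ 0.25259763 -0.20142582  0.15482297] [ 0.31570457 -0.16440679  0.22398871]
brass [170.37676056 283.48239437] [161 274  21  19 284] [0.59906017 0.30222993 0.08222571] [0.58180703 0.28739279 0.0598328 ] [0.62342452 0.31309206 0.10043029]
```

View pics/c_side.png

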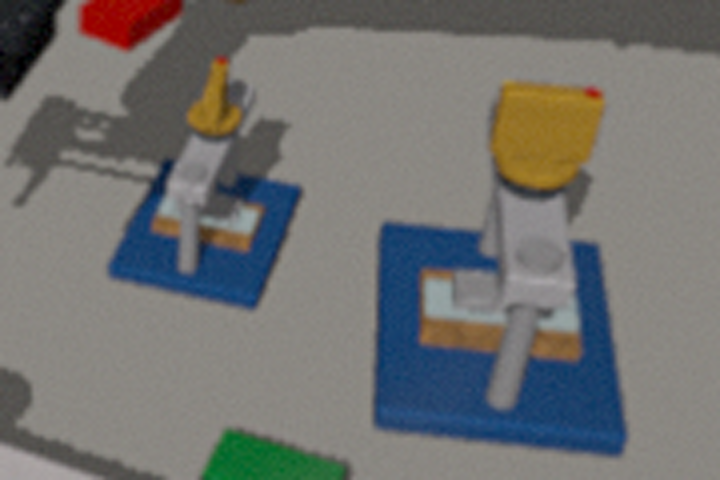

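View pics/c_scene.png

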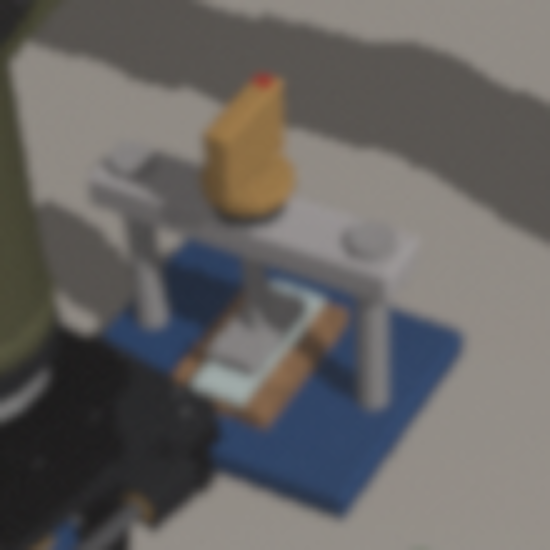

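The press at side (283,165) has a base of about 118x149 mm at z≈16, which fits the 120x150 description. The one at (355,190) measures 167x213 mm and is the larger decoy. The crop confirms it: the target is the small left press, with its red dot at the far (-y) end of the wing. Next I'll find the knob, the beaker and the small press's screw.

Run:
```python
from h import *
d=pickle.load(open("im0.pkl","rb"))
print("wrist cam",cen(d["wrist"]))
im=d["wrist"]; W=cloud(im)
crop(im,60,0,310,125,3,"pics/c_w.png")
for n in("wrist","side"):
    W=cloud(d[n]);f=d[n]["frame"].astype(int)
    # knob bar: dark, z .095-.12 near
    m=(W[...,2]>.104)&(W[...,2]<.125)&(f.max(2)<70)&(W[...,0]>.35)&(W[...,0]<.6)&(W[...,1]>.0)&(W[...,1]<.4)
    P=W[m];print(n,m.sum(),P.mean(0) if len(P) else 0, P.min(0),P.max(0),cv2.minAreaRect((P[:,:2]*1000).astype(np.float32)))
    m=(W[...,2]>.062)&(W[...,2]<.073)&(W[...,0]>.3)&(W[...,0]<.85)&(W[...,1]>.0)&(W[...,1]<.4)
    P=W[m];print(" box",m.sum(),P.min(0),P.max(0),cv2.minAreaRect((P[:,:2]*1000).astype(np.float32)))
W=cloud(d["side"]);print("beaker-ish", [(v,W[v,188].round(3).tolist()) for v in range(196,245,4)])
W=cloud(d["side"])
for (x0,x1,y0,y1) in [(.45,.6,-.32,-.14)]:
    m=(W[...,0]>x0)&(W[...,0]<x1)&(W[...,1]>y0)&(W[...,1]<y1)
    for a,b in((.094,.110),(.125,.165)):
        P=W[m&(W[...,2]>a)&(W[...,2]<b)];print("press",a,len(P),P.mean(0),P.min(0),P.max(0),cv2.minAreaRect((P[:,:2]*1000).astype(np.float32)))
```

```text
wrist cam [0.6484822  0.07779204 0.3827978 ]
wrist 770 [0.49841266 0.15708792 0.11137258] [0.48878013 0.13758202 0.10400516] [0.50548163 0.17905543 0.11554126] ((497.1634826660156, 158.31378173828125), (41.6854362487793, 14.800383567810059), 85.44806671142578)
 box 10977 [0.44688981 0.06852439 0.06206416] [0.70466751 0.19701258 0.07298044] ((575.5263061523438, 140.0732421875), (126.55985260009766, 249.71263122558594), 85.48666381835938)
side 96 [0.49864831 0.1700533  0.11143992] [0.4882647  0.14219438 0.10444589] [0.59449579 0.28623673 0.11617326] ((534.43798828125, 218.64913940429688), (177.43212890625, 26.152318954467773), 54.06968307495117)
 box 2796 [0.44597108 0.07624283 0.06212463] [0.70515098 0.31312382 0.07298458] ((578.8976440429688, 197.90200805664062), (234.69300842285156, 248.92724609375), 85.22354125976562)
beaker-ish [(196, [0.741, -0.022, -0.0]), (200, [0.637, 0.132, 0.158]), (204, [0.637, 0.135, 0.147]), (208, [0.638, 0.135, 0.134]), (212, [0.639, 0.138, 0.123]), (216, [0.639, 0.14, 0.111]), (220, [0.609, 0.185, 0.155]), (224, [0.612, 0.184, 0.139]), (228, [0.614, 0.184, 0.126]), (232, [0.617, 0.183, 0.11]), (236, [0.618, 0.184, 0.096]), (240, [0.619, 0.185, 0.082]), (244, [0.616, 0.193, 0.079])]
press 0.094 227 [ 0.51473914 -0.2142967   0.10351908] [ 0.50213363 -0.31395464  0.09470095] [ 0.53219635 -0.16271436  0.1097653 ] ((517.868896484375, -238.3251190185547), (29.979970932006836, 151.0517120361328), 0.5824646353721619)
press 0.125 78 [ 0.51624377 -0.2281298   0.1457307 ] [ 0.51007377 -0.25625854  0.12506551] [ 0.52645412 -0.21268865  0.15658986] ((518.09716796875, -234.41433715820312), (11.85606575012207, 43.91902542114258), 7.834832191467285)
```

View pics/c_w.png

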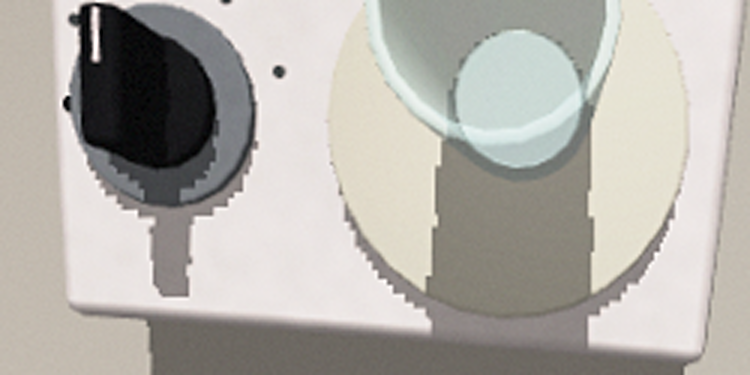

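Stirrer yaw is about -4.5°. The knob axis is at about (0.497, 0.158), with the bar's white line at 85.4°, so the knob sits near 1.57 rad and needs about 90° anticlockwise. Press yaw is about 0.6° and its screw is at (0.518, -0.235). The beaker rim (z≈163) is beside the gripper body, so I'll grip about 9 mm high. Moving over the knob.

>>> step_arm([
  [[0,0,0.8],[27,-26,0],60],
  [[0,0,0.8],[27,-26,0],60],
  [[0,0,0.8],[27,-26,0],60],
  [[0,0,0.8],[27,-26,0],60],
  [[0,0,0.8],[27,-26,0],60],
  [[0,0,0.8],[25,-24,0],60],
  [[0,0,0],[0,0,0],60],
  [[0,0,0],[0,0,0],60],
], grip_force=30)

```text
time: 0.82
position: [0.494, 0.1689, 0.2243]
tool_rot: [-2.321, -2.115, 0.013]
ft_force: [0.7, -1.1, -1.2]
grip_width: 0.694
```

```bash
cat > look.py <<'E'
from h import *
from bench import status,optics
import sys
from scipy.spatial.transform import Rotation as Ro
s=status.get_state();R=Ro.from_rotvec(s["tool_rot"]).as_matrix()
print("t",s["time"],"p",s["position"].round(4),"yaw x",np.degrees(np.arctan2(R[1,0],R[0,0])).round(2),"z",R[:,2].round(4),"w",s["grip_width"].round(3)*87,"F",s["ft_force"].round(1),"T",s["torque"].round(2),"q",s["joint_positions"].round(2))
E
python3 - <<'E'
from look import *
im=optics.get_image("wrist");pickle.dump(im,open("w1.pkl","wb"));crop(im,0,0,512,384,1.5,"pics/w1.png")
W=cloud(im);f=im["frame"].astype(int)
m=(W[...,2]>.105)&(W[...,2]<.122)&(f.max(2)<75)&(np.hypot(W[...,0]-.497,W[...,1]-.158)<.04)
P=W[m];print(m.sum(),P.mean(0),P.min(0),P.max(0),cv2.minAreaRect((P[:,:2]*1000).astype(np.float32)))
m=(W[...,2]>.14)&(W[...,2]<.17)&(np.hypot(W[...,0]-.62,W[...,1]-.15)<.06)
P=W[m];print("beaker",m.sum(),P.min(0),P.max(0))
E
```

```text
Traceback (most recent call last):
  File "look.py", line 6, in <module>
    print("t",s["time"],"p",s["position"].round(4),"yaw x",np.degrees(np.arctan2(R[1,0],R[0,0])).round(2),"z",R[:,2].round(4),"w",s["grip_width"].round(3)*87,"F",s["ft_force"].round(1),"T",s["torque"].round(2),"q",s["joint_positions"].round(2))
                                                                                                                                  ^^^^^^^^^^^^^^^^^^^^^
AttributeError: 'float' object has no attribute 'round'
```

```bash
sed -i 's/s\["grip_width"\].round(3)\*87/round(s["grip_width"]*87,1)/' look.py
python3 - <<'E'
from look import *
im=optics.get_image("wrist");pickle.dump(im,open("w1.pkl","wb"));crop(im,0,0,512,384,1.5,"pics/w1.png")
W=cloud(im);f=im["frame"].astype(int)
m=(W[...,2]>.105)&(W[...,2]<.122)&(f.max(2)<75)&(np.hypot(W[...,0]-.497,W[...,1]-.158)<.04)
P=W[m];print(m.sum(),P.mean(0),P.min(0),P.max(0),cv2.minAreaRect((P[:,:2]*1000).astype(np.float32)))
m=(W[...,2]>.14)&(W[...,2]<.17)&(np.hypot(W[...,0]-.62,W[...,1]-.15)<.06)
P=W[m];print("beaker",m.sum(),P.min(0),P.max(0))
E
```

```text
t 0.8167 p [0.494  0.1689 0.2243] yaw x 84.67 z [-0.0072 -0.0042 -1.    ] w 60.3 F [ 0.7 -1.1 -1.2] T [-0.06 -0.05 -0.01] q [-0.19  0.07 -0.2   1.76  0.02  1.32 -0.49]
453 [0.49595345 0.1605206  0.1125599 ] [0.48788994 0.1401355  0.10627845] [0.50461673 0.18047575 0.1153622 ] ((496.35748291015625, 160.4146728515625), (39.94070816040039, 13.683283805847168), 84.76177215576172)
beaker 2385 [0.59298792 0.12936721 0.14001596] [0.65711525 0.18902773 0.16394763]
```

View pics/w1.png

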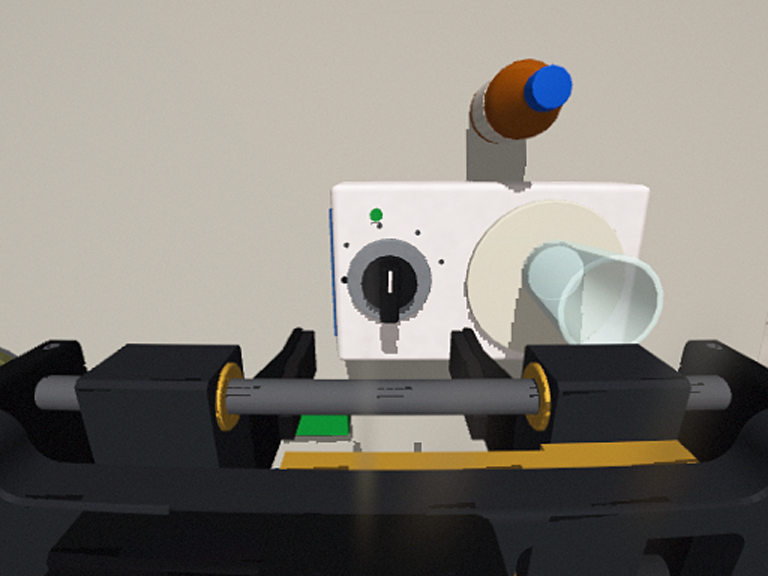

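The knob is at (388,280) in the view with its white line up (+y), at about (0.4963, 0.160), bar at 85°. The beaker spans x 0.593–0.657. Aligning and descending.

>>> step_arm([
  [[0,0,0],[-5,2,10],45],
  [[0,0,0],[-4,1,18],45],
  [[0,0,0],[0,0,20],45],
  [[0,0,0],[0,0,20],45],
  [[0,0,0],[0,0,12],45],
  [[0,0,0],[0,0,0],45],
  [[0,0,0],[0,0,0],45],
])

```text
time: 1.45
position: [0.501, 0.1483, 0.1371]
tool_rot: [-2.337, -2.099, 0.016]
ft_force: [0.8, 0.6, 0.9]
grip_width: 0.513
```

Run:
```python
from look import *
im=optics.get_image("wrist");crop(im,0,0,512,384,1.5,"pics/w2.png")
W=cloud(im);f=im["frame"].astype(int)
m=(W[...,2]>.105)&(W[...,2]<.122)&(f.max(2)<75)&(np.hypot(W[...,0]-.497,W[...,1]-.158)<.04)
P=W[m];print(m.sum(),P.mean(0),P.min(0),P.max(0),cv2.minAreaRect((P[:,:2]*1000).astype(np.float32)))
```

```text
t 1.45 p [0.501  0.1483 0.1371] yaw x 83.87 z [-0.0078 -0.0063 -0.9999] w 44.7 F [0.8 0.6 0.9] T [0.01 0.03 0.07] q [-0.17  0.13 -0.18  1.87  0.03  1.15 -0.47]
956 [0.49631525 0.16090141 0.11254151] [0.48773123 0.13873809 0.10558798] [0.50448677 0.18057677 0.11465294] ((495.81842041015625, 159.8470916748047), (41.50076675415039, 13.591961860656738), 84.11360931396484)
```

View pics/w2.png

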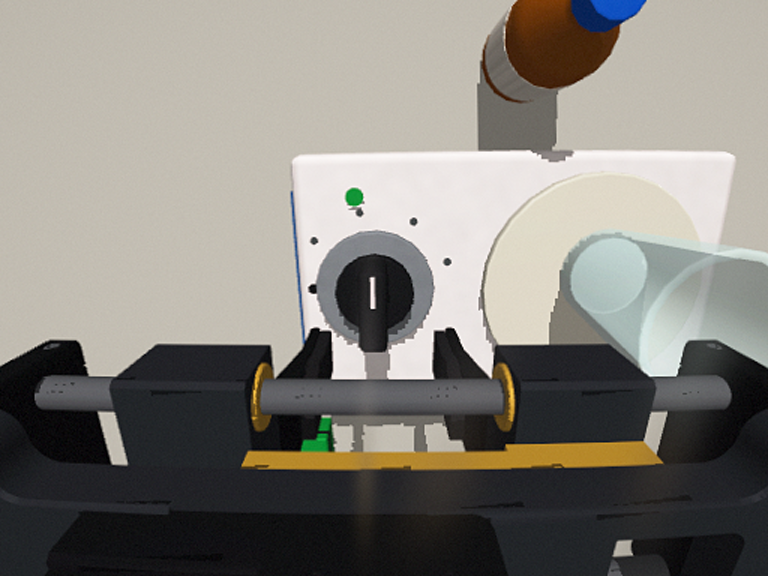

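>>> step_arm([
  [[0,0,0],[5,-3,0],45],
  [[0,0,0],[5,-3,0],45],
  [[0,0,0],[0,0,0],45],
  [[0,0,0],[0,0,0],45],
])

```text
time: 1.83
position: [0.4981, 0.159, 0.1396]
tool_rot: [2.339, 2.095, -0.01]
ft_force: [0.1, -0.6, 0.7]
grip_width: 0.517
```

Run:
```python
from look import *
```

```text
t 1.8333 p [0.4981 0.159  0.1396] yaw x 83.71 z [-0.004  -0.0052 -1.    ] w 45.0 F [ 0.1 -0.6  0.7] T [-0.03  0.02 -0.09] q [-0.18  0.13 -0.19  1.87  0.03  1.15 -0.5 ]
```

>>> step_arm([
  [[0,0,-0.8],[0,-2,8],45],
  [[0,0,0],[0,0,10],45],
  [[0,0,0],[0,0,9],45],
  [[0,0,0],[0,0,4],45],
  [[0,0,0],[0,0,0],45],
  [[0,0,0],[0,0,0],45],
])

```text
time: 2.33
position: [0.4957, 0.1599, 0.1059]
tool_rot: [2.32, 2.115, -0.008]
ft_force: [0.2, -0.1, 0.2]
grip_width: 0.517
```

Run:
```python
from look import *
```

```text
t 2.3333 p [0.4957 0.1599 0.1059] yaw x 84.7 z [-0.0026 -0.0049 -1.    ] w 45.0 F [ 0.2 -0.1  0.2] T [-0.01  0.01 -0.08] q [-0.18  0.16 -0.2   1.91  0.04  1.08 -0.49]
```

On the spot. Closing the fingers.

>>> step_arm([
  [[0,0,0],[0,0,0],8],
  [[0,0,0],[0,0,0],8],
  [[0,0,0],[0,0,0],8],
  [[0,0,0],[0,0,0],8],
  [[0,0,0],[0,0,0],8],
  [[0,0,0],[0,0,0],8],
], grip_force=30)

```text
time: 2.83
position: [0.4974, 0.1597, 0.1066]
tool_rot: [2.32, 2.113, -0.004]
ft_force: [3.7, -0.4, -7.7]
grip_width: 0.157
```

Run:
```python
from look import *
```

```text
t 2.8333 p [0.4974 0.1597 0.1066] yaw x 84.67 z [ 8.0e-04 -4.4e-03 -1.0e+00] w 13.6 F [ 3.7 -0.4 -7.7] T [ 0.16 -0.1  -0.04] q [-0.18  0.16 -0.19  1.91  0.04  1.08 -0.49]
```

>>> step_arm([
  [[0,0,-5],[0,0,0],8],
  [[0,0,-5],[0,0,0],8],
  [[0,0,-5],[0,0,0],8],
  [[0,0,-5],[0,0,0],8],
  [[0,0,-5],[0,0,0],8],
  [[0,0,-5],[0,0,0],8],
  [[0,0,-5],[0,0,0],8],
  [[0,0,-5],[0,0,0],8],
])

```text
time: 3.5
position: [0.4977, 0.1598, 0.1065]
tool_rot: [1.416, 2.801, -0.004]
ft_force: [-0.1, 0.9, -1.3]
grip_width: 0.161
```

Run:
```python
from look import *
```

```text
t 3.5 p [0.4977 0.1598 0.1065] yaw x 126.38 z [ 0.0013 -0.0037 -1.    ] w 14.0 F [-0.1  0.9 -1.3] T [ 0.04 -0.11 -0.07] q [-0.13  0.16 -0.25  1.91  0.05  1.08  0.23]
```

Turning well (84.7° to 126.4°). The stop should come near 175°.

>>> step_arm([
  [[0,0,-5],[0,0,0],8],
  [[0,0,-5],[0,0,0],8],
  [[0,0,-5],[0,0,0],8],
  [[0,0,-5],[0,0,0],8],
  [[0,0,-5],[0,0,0],8],
  [[0,0,-5],[0,0,0],8],
  [[0,0,-5],[0,0,0],8],
  [[0,0,-5],[0,0,0],8],
])

```text
time: 4.17
position: [0.4978, 0.16, 0.1065]
tool_rot: [0.318, 3.123, -0.004]
ft_force: [-0.5, 0.7, -0.4]
grip_width: 0.156
```

Run:
```python
from look import *
```

```text
t 4.1667 p [0.4978 0.16   0.1065] yaw x 168.38 z [ 0.0019 -0.0027 -1.    ] w 13.5 F [-0.5  0.7 -0.4] T [ 0.1  -0.1  -0.02] q [-0.07  0.17 -0.32  1.91  0.06  1.08  0.95]
```

>>> step_arm([
  [[0,0,-3],[0,0,0],8],
  [[0,0,-3],[0,0,0],8],
  [[0,0,-3],[0,0,0],8],
  [[0,0,-3],[0,0,0],8],
  [[0,0,-3],[0,0,0],8],
])

```text
time: 4.58
position: [0.4979, 0.16, 0.1065]
tool_rot: [-0.106, 3.138, -0.001]
ft_force: [-1.1, 0.2, -0.7]
grip_width: 0.177
```

Run:
```python
from look import *
```

```text
t 4.5833 p [0.4979 0.16   0.1065] yaw x -176.15 z [ 1.7e-03 -5.0e-04 -1.0e+00] w 15.4 F [-1.1  0.2 -0.7] T [ 0.28  0.31 -0.77] q [-0.05  0.17 -0.34  1.9   0.06  1.08  1.22]
```

The torque rose to -0.77 N m and the fingers spread at 176–184°, so the end stop is reached. Releasing from here, then lifting.

>>> step_arm([
  [[0,0,0],[0,0,0],45],
  [[0,0,0],[0,0,0],45],
  [[0,0,0],[0,0,0],45],
  [[0,0,0],[0,0,0],45],
  [[0,0,0],[0,0,-15],45],
  [[0,0,0],[0,0,-30],45],
  [[0,0,0],[0,0,-30],45],
  [[0,0,0],[0,0,-30],45],
  [[0,0,0],[0,0,0],60],
  [[0,0,0],[0,0,0],60],
])

```text
time: 5.42
position: [0.4961, 0.1598, 0.2149]
tool_rot: [0.1, -3.138, 0.004]
ft_force: [-1.2, 0.9, -0.7]
grip_width: 0.593
```

Run:
```python
from look import *
im=optics.get_image("wrist");crop(im,0,0,512,384,1.5,"pics/w3.png")
W=cloud(im);f=im["frame"].astype(int)
m=(W[...,2]>.105)&(W[...,2]<.122)&(f.max(2)<75)&(np.hypot(W[...,0]-.497,W[...,1]-.159)<.04)
P=W[m];print(m.sum(),P.mean(0),P.min(0),P.max(0),cv2.minAreaRect((P[:,:2]*1000).astype(np.float32)))
im=optics.get_image("side");crop(im,140,180,330,320,4,"pics/s3.png")
W=cloud(im)
m=(W[...,0]>.45)&(W[...,0]<.6)&(W[...,1]>-.32)&(W[...,1]<-.14)
for a,b in((.094,.110),(.125,.165)):
        P=W[m&(W[...,2]>a)&(W[...,2]<b)];print("press",a,len(P),P.mean(0),P.min(0),P.max(0),cv2.minAreaRect((P[:,:2]*1000).astype(np.float32)))
```

```text
t 5.4167 p [0.4961 0.1598 0.2149] yaw x -176.35 z [-0.0023 -0.0024 -1.    ] w 51.6 F [-1.2  0.9 -0.7] T [ 0.14 -0.04  0.01] q [-0.04  0.07 -0.34  1.78  0.03  1.3   1.25]
488 [0.49482519 0.15916168 0.11247044] [0.47500397 0.15156833 0.10504367] [0.51565835 0.16738876 0.11440994] ((495.3323669433594, 159.23191833496094), (13.93660831451416, 40.691314697265625), 85.25786590576172)
press 0.094 221 [ 0.51476249 -0.21495356  0.10334205] [ 0.50244554 -0.31059008  0.09401515] [ 0.5324268  -0.16305004  0.10985929] ((517.4247436523438, -236.82135009765625), (147.54122924804688, 29.98086166381836), 89.9894027709961)
press 0.125 77 [ 0.51624596 -0.22804088  0.14584602] [ 0.51002547 -0.25547456  0.12538191] [ 0.52549925 -0.21371786  0.15677827] ((517.7805786132812, -234.31185913085938), (12.03377914428711, 42.10329055786133), 9.51429557800293)
```

View pics/w3.png

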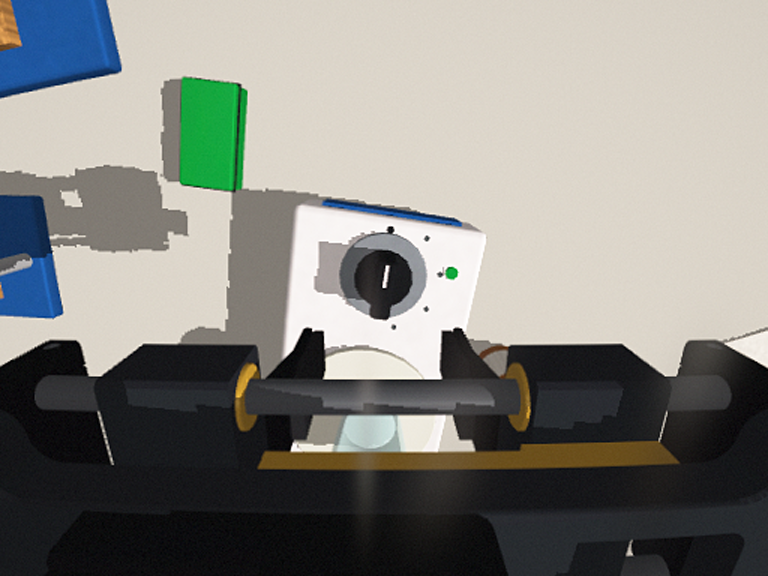

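View pics/s3.png

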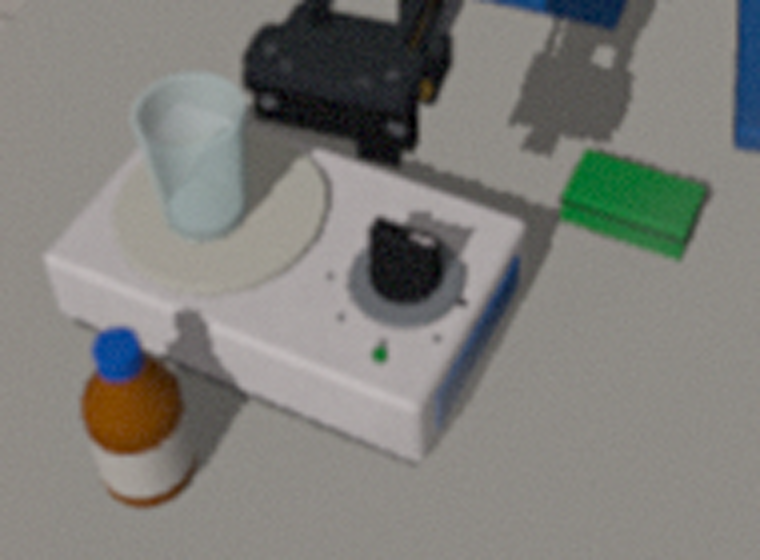

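The knob's white line now points to the blue front strip, with the bar at 175.3°, which matches the stirrer's -x direction, so it's at the end stop. The beaker, bottle and box are undisturbed. The press screw's dot is at about -81.5°, i.e. about 1.7 rad backed off. I'll turn the tool back while rising, then cross over.

>>> step_arm([
  [[0,0,7.1],[0,0,-4],60],
  [[0,0,7.1],[0,0,-4],60],
  [[0,0,7.1],[0,0,-4],60],
  [[0,0,7.1],[0,0,-4],60],
  [[0,0,7.1],[0,0,-4],60],
  [[0,0,7.1],[0,0,-4],60],
  [[0,0,7.1],[0,0,-4],60],
  [[0,0,7.1],[0,0,-4],60],
  [[0,0,7.1],[0,0,-4],60],
  [[0,0,7.1],[0,0,0],60],
  [[0,0,7.1],[0,0,0],60],
  [[0,0,7.1],[0,0,0],60],
])

```text
time: 6.52
position: [0.4873, 0.1569, 0.2325]
tool_rot: [-2.061, -2.348, 0.047]
ft_force: [0.7, -0.3, 0.6]
grip_width: 0.686
```

Run:
```python
from look import *
print((R.T@(np.array([.5175,-.2345,.235])-s["position"])*1000).round(1))
```

```text
t 6.5167 p [0.4873 0.1569 0.2325] yaw x 97.46 z [-0.0327 -0.0111 -0.9994] w 59.7 F [ 0.7 -0.3  0.6] T [-0.05 -0.04 -0.01] q [-0.09  0.07 -0.29  1.75  0.02  1.36 -0.25]
[-392.   -20.8    0.9]
```

>>> step_arm([
  [[0,0,0],[-20,-1,0],60],
  [[0,0,0],[-36,-2,0],60],
  [[0,0,0],[-36,-2,0],60],
  [[0,0,0],[-36,-2,0],60],
  [[0,0,0],[-36,-2,0],60],
  [[0,0,0],[-36,-2,0],60],
  [[0,0,0],[-36,-2,0],60],
  [[0,0,0],[-36,-2,0],60],
  [[0,0,0],[-36,-2,0],60],
  [[0,0,0],[-25,-2,0],60],
  [[0,0,0],[0,0,0],60],
  [[0,0,0],[0,0,0],60],
])

```text
time: 7.52
position: [0.5014, -0.1879, 0.2146]
tool_rot: [-2.045, -2.329, 0.077]
ft_force: [0.1, 0.8, 0.7]
grip_width: 0.69
```

```bash
cat > scr.py <<'E'
from look import *
def go(x,y,z,yaw):
    c,si=np.cos(np.radians(yaw)),np.sin(np.radians(yaw))
    T=np.array([[c,si,0],[si,-c,0],[0,0,-1]])
    print("turn",np.degrees(Ro.from_matrix(R.T@T).as_rotvec()).round(2),"shift",(R.T@(np.array([x,y,z])-s["position"])*1000).round(1))
E
python3 - <<'E'
from scr import *
im=optics.get_image("wrist");crop(im,0,0,512,384,1.5,"pics/w4.png")
W=cloud(im);h=cv2.cvtColor(im["frame"],cv2.COLOR_RGB2HSV)
near=np.hypot(W[...,0]-.5175,W[...,1]+.2345)<.045
b=near&(h[...,0]>10)&(h[...,0]<32)&(h[...,1]>120)
m=b&(W[...,2]>.148)&(W[...,2]<.162)
P=W[m]
if len(P): print(m.sum(),P.mean(0),P.min(0),P.max(0),cv2.minAreaRect((P[:,:2]*1000).astype(np.float32)))
m=near&((h[...,0]<6)|(h[...,0]>174))&(h[...,1]>150)&(W[...,2]>.14);P=W[m];print("red",len(P),P.mean(0) if len(P) else 0)
near=(abs(W[...,0]-.5175)<.09)&(abs(W[...,1]+.2345)<.12)
m=near&(W[...,2]>.098)&(W[...,2]<.108);P=W[m];print("xbar",len(P),P.min(0),P.max(0),cv2.minAreaRect((P[:,:2]*1000).astype(np.float32)))
m=near&(h[...,0]>100)&(h[...,0]<130)&(h[...,1]>120)&(W[...,2]<.02)&(W[...,2]>.011);P=W[m];print("base",len(P),P.min(0),P.max(0),cv2.minAreaRect((P[:,:2]*1000).astype(np.float32)))
go(.5175,-.2345,.235,98.5)
E
```

```text
t 7.5167 p [ 0.5014 -0.1879  0.2146] yaw x 97.44 z [-0.0641 -0.0099 -0.9979] w 60.0 F [0.1 0.8 0.7] T [ 0.1  -0.17  0.01] q [0.27 0.13 0.02 1.71 0.03 1.36 0.42]
229 [ 0.51622581 -0.22745122  0.15356112] [ 0.50953367 -0.26295283  0.14835897] [ 0.52611639 -0.21687429  0.15567907] ((518.0250854492188, -239.67156982421875), (10.97293758392334, 45.72966766357422), 8.398247718811035)
red 36 [ 0.52050192 -0.2576533   0.15482441]
xbar 1630 [ 0.50157424 -0.3127566   0.09801488] [ 0.53423823 -0.1672233   0.10799595] ((517.9432983398438, -239.98529052734375), (30.103670120239258, 145.5193328857422), 1.1380683183670044)
base 4119 [ 0.45771989 -0.3154304   0.01103103] [ 0.57783555 -0.16432285  0.0181743 ] ((518.566162109375, -239.8662872314453), (119.18195343017578, 149.14111328125), 1.2074004411697388)
turn [-3.72  0.05 -1.06] shift [-48.3   8.6 -20.9]
```

View pics/w4.png

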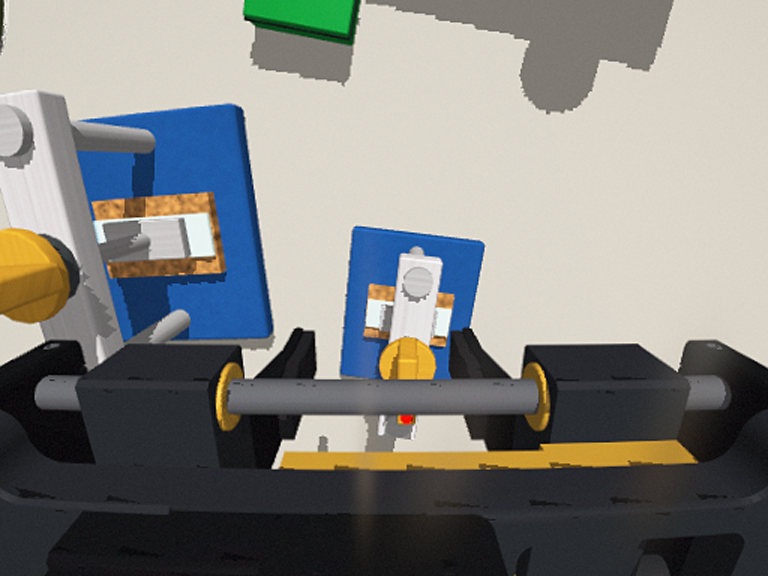

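Wrist view: the target screw is at (407,370) with its red dot at (406,419). Crossbar, base and bar all put the axis at (0.518, -0.240), with press yaw about 1.2° and the bar at 98.4°. That means about 97° clockwise to seat. First I'll level the tool and align it.

>>> step_arm([
  [[-1.9,0,-0.5],[-15,3,-5],45],
  [[-1.8,0,-0.5],[-15,3,-5],45],
  [[0,0,0],[-15,2,0],45],
  [[0,0,0],[-8,0,0],45],
  [[0,0,0],[0,0,0],45],
  [[0,0,0],[0,0,0],45],
])

```text
time: 8.07
position: [0.5181, -0.2318, 0.2198]
tool_rot: [-2.031, -2.386, 0.002]
ft_force: [-0.4, -0.1, 0.3]
grip_width: 0.52
```

Run:
```python
from scr import *
go(.518,-.240,.137,98.4)
```

```text
t 8.0667 p [ 0.5181 -0.2318  0.2198] yaw x 99.18 z [-0.0068  0.0045 -1.    ] w 45.2 F [-0.4 -0.1  0.3] T [ 0.06 -0.05 -0.03] q [ 0.32  0.16  0.06  1.67 -0.01  1.32  0.54]
turn [-0.35 -0.31  0.78] shift [-8.6 -0.9 82.7]
```

>>> step_arm([
  [[-0.3,-0.3,0.7],[-8,-1,10],45],
  [[0,0,0],[0,0,15],45],
  [[0,0,0],[0,0,15],45],
  [[0,0,0],[0,0,0],45],
  [[0,0,0],[0,0,0],45],
])

```text
time: 8.48
position: [0.52, -0.2336, 0.1778]
tool_rot: [-2.041, -2.383, -0.001]
ft_force: [-0.9, -0.3, 0.1]
grip_width: 0.523
```

Run:
```python
from scr import *
go(.518,-.240,.137,98.4)
```

```text
t 8.4833 p [ 0.52   -0.2336  0.1778] yaw x 98.86 z [-0.0029  0.0029 -1.    ] w 45.5 F [-0.9 -0.3  0.1] T [-0.   -0.03  0.01] q [ 0.33  0.19  0.06  1.72 -0.01  1.24  0.54]
turn [-0.14 -0.19  0.46] shift [-6.1 -2.9 40.8]
```

>>> step_arm([
  [[0,0,0.4],[-6,-2,4],45],
  [[0,0,0],[-1,-1,10],45],
  [[0,0,0],[0,0,10],45],
  [[0,0,0],[0,0,8],45],
  [[0,0,0],[0,0,0],45],
  [[0,0,0],[0,0,0],45],
])

```text
time: 8.98
position: [0.5191, -0.2402, 0.1444]
tool_rot: [-2.048, -2.379, -0.002]
ft_force: [-0.0, 0.2, 0.3]
grip_width: 0.52
```

Run:
```python
from scr import *
go(.518,-.240,.137,98.4)
```

```text
t 8.9833 p [ 0.5191 -0.2402  0.1444] yaw x 98.55 z [-0.0013  0.0028 -1.    ] w 45.2 F [-0.   0.2  0.3] T [-0.01  0.01 -0.05] q [ 0.33  0.21  0.06  1.76 -0.02  1.17  0.55]
turn [-0.05 -0.17  0.15] shift [ 0.3 -1.   7.4]
```

>>> step_arm([
  [[0,0,0],[0,-1,5],45],
  [[0,0,0],[0,0,2],45],
  [[0,0,0],[0,0,0],45],
  [[0,0,0],[0,0,0],5],
  [[0,0,0],[0,0,0],5],
  [[0,0,0],[0,0,0],5],
  [[0,0,0],[0,0,0],5],
  [[0,0,0],[0,0,0],5],
  [[0,0,0],[0,0,0],5],
  [[0,0,0],[0,0,0],5],
], grip_force=30)

```text
time: 9.82
position: [0.5193, -0.2405, 0.1381]
tool_rot: [2.049, 2.381, 0.004]
ft_force: [0.7, -0.4, -1.2]
grip_width: 0.142
```

Run:
```python
from scr import *
```

```text
t 9.8167 p [ 0.5193 -0.2405  0.1381] yaw x 98.56 z [ 0.0021  0.0019 -1.    ] w 12.4 F [ 0.7 -0.4 -1.2] T [-0.11 -0.24  0.04] q [ 0.33  0.22  0.06  1.77 -0.02  1.15  0.55]
```

Gripped at 12.4 mm, which matches the 12 mm bar. Now turning clockwise to seat.

>>> step_arm([
  [[0,0,5],[0,0,0],5],
  [[0,0,5],[0,0,0],5],
  [[0,0,5],[0,0,0],5],
  [[0,0,5],[0,0,0],5],
  [[0,0,5],[0,0,0],5],
  [[0,0,5],[0,0,0],5],
  [[0,0,5],[0,0,0],5],
  [[0,0,5],[0,0,0],5],
  [[0,0,5],[0,0,0],5],
])

```text
time: 10.57
position: [0.5188, -0.2404, 0.1381]
tool_rot: [-2.827, -1.367, -0.001]
ft_force: [-0.1, 0.1, -0.3]
grip_width: 0.136
```

Run:
```python
from scr import *
```

```text
t 10.5667 p [ 0.5188 -0.2404  0.1381] yaw x 51.62 z [ 2.0e-04  1.7e-03 -1.0e+00] w 11.9 F [-0.1  0.1 -0.3] T [-0.02  0.01  0.06] q [ 0.26  0.22  0.15  1.77 -0.04  1.15 -0.25]
```

>>> step_arm([
  [[0,0,5],[0,0,0],5],
  [[0,0,5],[0,0,0],5],
  [[0,0,5],[0,0,0],5],
  [[0,0,5],[0,0,0],5],
  [[0,0,5],[0,0,0],5],
  [[0,0,5],[0,0,0],5],
  [[0,0,5],[0,0,0],5],
  [[0,0,5],[0,0,0],5],
])

```text
time: 11.23
position: [0.5186, -0.2399, 0.1381]
tool_rot: [-3.129, -0.264, 0.001]
ft_force: [0.8, -0.4, -0.3]
grip_width: 0.134
```

Run:
```python
from scr import *
```

```text
t 11.2333 p [ 0.5186 -0.2399  0.1381] yaw x 9.65 z [-6.0e-04  1.8e-03 -1.0e+00] w 11.7 F [ 0.8 -0.4 -0.3] T [-0.05 -0.06  0.06] q [ 0.19  0.22  0.22  1.77 -0.05  1.16 -0.97]
```

>>> step_arm([
  [[0,0,2.5],[0,0,0],5],
  [[0,0,2.5],[0,0,0],5],
  [[0,0,2],[0,0,0],5],
])

```text
time: 11.48
position: [0.5186, -0.2398, 0.1381]
tool_rot: [-3.139, -0.06, 0.001]
ft_force: [0.7, -0.1, 0.5]
grip_width: 0.137
```

Run:
```python
from scr import *
```

```text
t 11.4833 p [ 0.5186 -0.2398  0.1381] yaw x 2.18 z [-8.0e-04  1.6e-03 -1.0e+00] w 11.9 F [ 0.7 -0.1  0.5] T [-0.03 -0.04  0.06] q [ 0.18  0.22  0.24  1.77 -0.06  1.16 -1.1 ]
```

>>> step_arm([
  [[0,0,2],[0,0,0],5],
  [[0,0,0],[0,0,0],5],
])

```text
time: 11.65
position: [0.5186, -0.2398, 0.1381]
tool_rot: [-3.141, -0.004, 0.002]
ft_force: [0.1, -0.4, -1.3]
grip_width: 0.135
```

Run:
```python
from scr import *
```

```text
t 11.65 p [ 0.5186 -0.2398  0.1381] yaw x 0.15 z [-0.0011  0.001  -1.    ] w 11.7 F [ 0.1 -0.4 -1.3] T [-0.06  0.    0.58] q [ 0.18  0.22  0.24  1.78 -0.06  1.16 -1.13]
```

The torque jumped to 0.58 N m. One small nudge to confirm the seat.

>>> step_arm([
  [[0,0,2],[0,0,0],5],
  [[0,0,1],[0,0,0],5],
])

```text
time: 11.82
position: [0.5188, -0.2398, 0.1381]
tool_rot: [3.141, -0.072, -0.002]
ft_force: [-0.0, -0.4, -0.2]
grip_width: 0.144
```

Run:
```python
from scr import *
```

```text
t 11.8167 p [ 0.5188 -0.2398  0.1381] yaw x -2.64 z [-1.1e-03 -2.0e-04 -1.0e+00] w 12.6 F [-0.  -0.4 -0.2] T [-0.07 -0.02  0.72] q [ 0.17  0.22  0.24  1.78 -0.06  1.15 -1.18]
```

Seated: torque saturates and the fingers spread slightly. Backing off 90° anticlockwise to a bar angle of about 91.1°.

>>> step_arm([
  [[0,0,-5],[0,0,0],5],
  [[0,0,-5],[0,0,0],5],
  [[0,0,-5],[0,0,0],5],
  [[0,0,-5],[0,0,0],5],
  [[0,0,-5],[0,0,0],5],
  [[0,0,-5],[0,0,0],5],
  [[0,0,-5],[0,0,0],5],
  [[0,0,-5],[0,0,0],5],
  [[0,0,-5],[0,0,0],5],
])

```text
time: 12.57
position: [0.5189, -0.2401, 0.1381]
tool_rot: [-2.908, -1.186, -0.001]
ft_force: [0.4, 0.1, -0.9]
grip_width: 0.136
```

Run:
```python
from scr import *
```

```text
t 12.5667 p [ 0.5189 -0.2401  0.1381] yaw x 44.37 z [ 3.0e-04  1.4e-03 -1.0e+00] w 11.8 F [ 0.4  0.1 -0.9] T [ 0.01 -0.04 -0.  ] q [ 0.25  0.22  0.16  1.77 -0.04  1.15 -0.38]
```

>>> step_arm([
  [[0,0,-5],[0,0,0],5],
  [[0,0,-5],[0,0,0],5],
  [[0,0,-5],[0,0,0],5],
  [[0,0,-5],[0,0,0],5],
  [[0,0,-5],[0,0,0],5],
  [[0,0,-5],[0,0,0],5],
  [[0,0,-5],[0,0,0],5],
])

```text
time: 13.15
position: [0.5192, -0.2403, 0.1381]
tool_rot: [-2.386, -2.042, -0.005]
ft_force: [0.9, -0.4, -0.4]
grip_width: 0.136
```

Run:
```python
from scr import *
```

```text
t 13.15 p [ 0.5192 -0.2403  0.1381] yaw x 81.12 z [ 0.0016  0.0032 -1.    ] w 11.8 F [ 0.9 -0.4 -0.4] T [-0.08 -0.12 -0.02] q [ 0.31  0.22  0.09  1.77 -0.03  1.15  0.25]
```

>>> step_arm([
  [[0,0,-4],[0,0,0],5],
  [[0,0,-4],[0,0,0],5],
  [[0,0,-1.5],[0,0,0],5],
  [[0,0,0],[0,0,0],5],
  [[0,0,0],[0,0,0],5],
])

```text
time: 13.57
position: [0.5193, -0.2403, 0.1381]
tool_rot: [-2.195, -2.245, -0.007]
ft_force: [1.4, 0.1, 0.0]
grip_width: 0.136
```

Run:
```python
from scr import *
im=optics.get_image("wrist");crop(im,0,0,512,384,1.5,"pics/w5.png")
im2=optics.get_image("side");crop(im2,140,90,390,300,3,"pics/s5.png")
for i in(im,im2):
  W=cloud(i);h=cv2.cvtColor(i["frame"],cv2.COLOR_RGB2HSV)
  near=np.hypot(W[...,0]-.518,W[...,1]+.240)<.04
  m=near&((h[...,0]<6)|(h[...,0]>174))&(h[...,1]>150)&(W[...,2]>.14);P=W[m];print("red",len(P),P.mean(0) if len(P) else 0, np.argwhere(m).mean(0) if len(P) else 0)
```

```text
t 13.5667 p [ 0.5193 -0.2403  0.1381] yaw x 91.28 z [ 0.002   0.0043 -1.    ] w 11.8 F [1.4 0.1 0. ] T [-0.09 -0.03  0.06] q [ 0.32  0.22  0.07  1.77 -0.02  1.15  0.43]
red 81 [ 0.52512856 -0.25000324  0.17656826] [299.81481481 279.80246914]
red 6 [ 0.50415207 -0.23829381  0.25329485] [ 97.66666667 291.16666667]
```

View pics/w5.png

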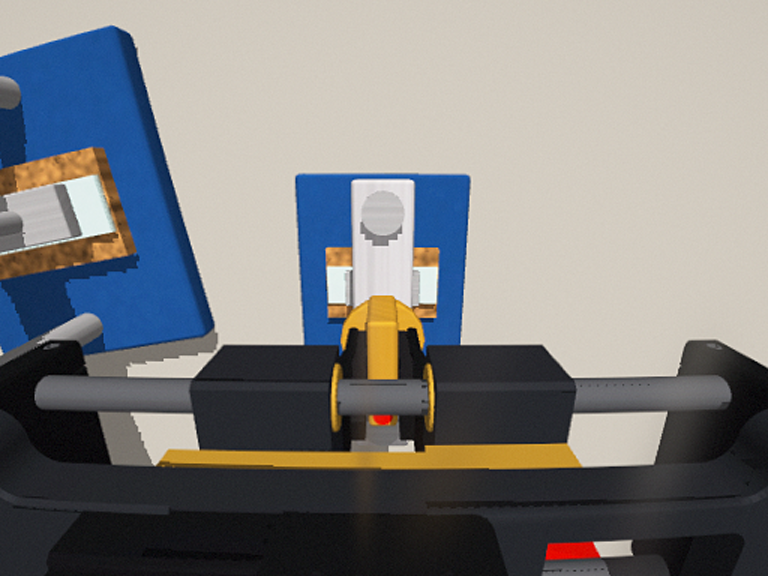

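View pics/s5.png

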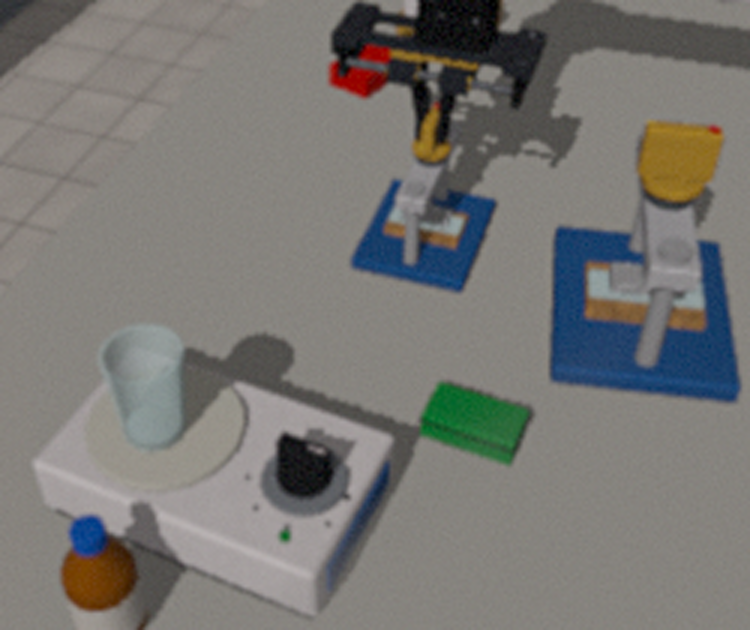

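The wing bar at (382,350) lies parallel to the crossbar, with the red dot at the -y end at (382,420). That is 90° from seated. The bystanders and knob haven't changed. Holding still, then handing in.

>>> step_arm([
  [[0,0,0],[0,0,0],5],
  [[0,0,0],[0,0,0],5],
  [[0,0,0],[0,0,0],5],
  [[0,0,0],[0,0,0],5],
])

```text
time: 14.0
position: [0.5193, -0.2403, 0.1381]
tool_rot: [-2.196, -2.244, -0.007]
ft_force: [0.5, 0.0, -0.4]
grip_width: 0.133
```

Run:
```python
from scr import *
print(abs(s["qd"]).max())
from bench import order
print(order.close_job())
```

```text
t 14.0 p [ 0.5193 -0.2403  0.1381] yaw x 91.23 z [ 0.0019  0.004  -1.    ] w 11.6 F [ 0.5  0.  -0.4] T [-0.11 -0.04  0.02] q [ 0.32  0.22  0.07  1.77 -0.02  1.15  0.43]
0.0024517882613260948
the job is handed in; nothing more can be done
None
```

The stirrer is off and the slide press is set. I handed the job in at 14.0 s, with the gripper still holding the thumbscrew motionless.

- **Stirrer:** I turned the knob about 90° anticlockwise until it hit the end stop, where the torque rose to 0.77 N m. A picture afterwards showed the white line pointing to the blue front strip, with the bar at 175.3° against an expected 175.5°. I did not measure the bench vibration itself.
- **Press:** I used the one with the 120 x 150 mm base. The thumbscrew went clockwise until it seated at a bar angle of about 1° (torque 0.6–0.7 N m), then back off a quarter turn.
- **Final state:** The tool is at 91.2°, matching the press's measured 1.2° yaw plus 90°, and the wing bar looks parallel to the crossbar. The twist on the screw is about 0 and the grip was set to 30 N.
- **Bystanders:** The beaker, bottle and slide box stand where they were in the last side picture.

**Less certain:** At both stops the gripper turned a few degrees past the bar (about 8° on the knob, 3–4° on the screw). On the knob I simply released from there. On the screw the pads appeared to sit flat again as it backed off, so I'd put the quarter turn within 1–2°. My last automatic reading of the red dot was distorted by the fingers, so that final check was by eye and from the tool angle.

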